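# Turn the reference block over the step for the long-path probe check

## Task

The short path of the aluminium reference block has been read; now set it up for the long path. Roll the block over the step of the probe stand, without lifting it clear or throwing it, so that the end face opposite the blue stripe comes to lie flat on the rubber of the bay and the striped end points up. Push it squarely home against the back stop beneath the probe, and only then press the probe slide down gently until the probe's shoe rests on the block; leave the things around the stand where they are.

Things in the scene. Friction and masses are not known exactly. Their poses are not given: they have to be found in the camera images.
- stand: Bench probe stand, fixed, grey base plate 260 x 134 x 12 mm. Origin: on the worktop below the middle of the step edge; x points along the bed from the ledge to the bay (roughly to the robot's left), z up. Ledge for x = -95 to 0 mm, bay for x = 0 to 90 mm. Aluminium guide rails line both sides from x = -95 to 100 mm, 100 mm apart inside, tops at z = 37 mm.
- step_edge (a point): Middle of the step's edge: x = 0, z = 29 mm of the stand. The steel loading ledge (top z = 29 mm) lies on its -x side; beyond it the surface drops 15 mm to the bay's floor.
- bay_floor (a point): Middle of the bay's black rubber floor: x = 45 mm, z = 14 mm of the stand. A block pushed slowly off the ledge tips when its centre has passed the edge and comes to rest leaning about 30 degrees, leading lower edge on the rubber, underside on the step edge. A further level push low down only slides it on until it jams on the stop; a push high on the striped face, following it round, topples it.
- stop_face (a point): Middle of the upper edge of the aluminium back stop's face: x = 90 mm, z = 44 mm of the stand; the face is upright, square to x, 100 mm wide, 32 mm high. Behind it a steel column at x = 117 to 157 mm, y within 32 mm, rises to z = 217 mm and carries the blue probe slide.
- block: Loose aluminium reference block, 0.58 to 0.9 kg, evenly heavy. Origin: its centre. 64 mm along its x, 92 mm along y (wider than the gripper opens), 50 mm along z. It starts on the ledge, clear of the rails, z up and x to the bay, its -x end face with a narrow blue stripe away from the bay. In the end its x axis points straight down. Friction on the stand 0.5 to 0.7.
- probe (a joint): Probe slide, m: 0 fully up, grows as it is pressed down, to 0.050 at most; starts at 0 to 0.008. It resists pressing with 2 to 3 N and stays where it is left. Fully up, its black nose box, blue arm and carriage fill x = 24 to 157 mm, y within 30 mm, z = 148 to 188 mm of the stand, the probe hanging below: there is no room for an upright gripper over the bay.
- shoe: Spring-loaded shoe at the probe's lower end, with an orange wear face 29 mm across facing down. Origin: middle of that face, at x = 65 mm, y = 0 of the stand; z = 116 mm when the slide is fully up. It gives up to 6 mm upwards into the steel probe (33 to 37 mm across), at about 1.2 N and 1.2 N more per mm, then is solid.
- probe_cap (a point): Middle of the top of the black knurled cap on the slide (34 mm across, its flat top 28 mm), straight above the shoe by 78 mm while the shoe is free: the place to press on.
- dispenser: Bystander: tall white couplant bottle, 44 x 44 x 205 mm, standing left of the stand. Origin: centre of its foot.
- step_block: Bystander: small steel step block, 20 x 80 x 25 mm, on the worktop left of the stand. Origin: centre of its underside.
- grease_pot: Bystander: grease pot with a red lid, 54 x 54 x 36 mm, left of the stand. Origin: centre of its underside.
- marker: Bystander: felt marker, 16 x 132 x 17 mm, lying left of the stand. Origin: centre of its underside.

How it is judged:
By the outcome, as a careful person would: the job done as asked, in the order asked, and still so for the second after the job is handed in, with the robot touching nothing.
It also fails if it takes over 70 s, if anything falls off the work surface, if the arm or the gripper's body presses on something with over 40 N, if the wrist force passes 120 N, or if a joint passes its speed limit or range.

## Robot

A 7-joint arm with a two-finger parallel gripper is mounted at the origin on a cart in front of the work surface, level with it; the furniture and walls round the work are solid. World frame = base frame: x ahead of the robot, y to its left, z up, the work surface at z = 0. Lengths are in m, angles in rad, forces in N, time in s.
With the tool pointing down it reaches from about 0.4 to 0.75 m from the base axis. Payload 19.5 kg.
Tool frame: the origin (TCP) lies on the mounting face of the last link; the fingertips stand 173 mm ahead of it and the grasp point (between the pads) lies 155 mm ahead of it; z points along the fingers, y is the line along which they close (so a half turn about z gives the same grasp; the last joint's range is limited). The gripper opens to 85 mm and grips with 20 to 120 N. Pads are 22 mm wide; open, the fingers measure 114 mm over their backs; the gripper's body (76 mm by 85 mm) begins 54 mm behind the grasp point. The pads swing forward as they close: fully open they stand 13 mm farther back than shut.
Start: joints at [1.22, 0.707, -0.028, 1.485, 0.022, 0.951, -0.075], TCP at [0.175, -0.548, 0.405] pointing down, gripper open.
Joint ranges: [-2.71, 2.71], [-0.32, 2.16], [-1.57, 1.52], [0, 2.45], [-1.46, 4.6], [0, 2.02], [-2.83, 2.83]. Speed limits (rad/s): [1.89, 1.89, 2.57, 2.57, 3.01, 3.01, 3.01].

## Interface

Orientations are given as a unit quaternion [w, x, y, z].
In Python, from plant import env gives the robot as it stands.
- The arm moves only by the shell command python3 -m crank 'ROWS' [OPENING] [FORCE]. ROWS is JSON, a list that holds one entry, the list of rows, each a list of 6 numbers: the shift along the world's x, y, z in units of 150 mm (1.0 is 150 mm), then the turn, a rotation vector about the world's x, y, z in units of pi rad (1.0 is pi rad). In form: [[[x, y, z, ax, ay, az], ...]]. A call has 1 to 20 rows; each row is the pose to reach, as a shift and turn from the pose commanded when the call began, turning the shorter way round; what a row does not reach only later rows make up. A row lasts 1/12 s, in which the tool goes at most 41.7 mm and 7.16 degrees, less where a joint would pass 70% of its speed; a pose out of reach is approached as far as the arm can. A call with a number of a shift or a turn outside -1 to 1 is refused whole. A call with a gripper value outside its range is refused whole. OPENING is the closure, from -1 (fully open) to 1 (shut), set as the call begins (- or left out, the last holds). The fingers move at their own pace and stop on an object; FORCE is the grip in N (left out, the last holds). Time passes only in rows, so rows that repeat a pose let the fingers close. It gives the time, the measured TCP pose, the force, the opening and the grip force at its end, in the units of the state.
- env.get_obs(): the state, without advancing time (a new reading comes with each control period).
- env.get_image(name): name is "side" or "top" or "wrist"; returns the picture (400x640x3 uint8, red, green, blue); there is no depth.
- env.camera_info(name): a dict with "fx", "fy", "cx", "cy" (pixels), "world_to_cam" (4x4, takes a point from world to camera coordinates). Camera axes: x right, y down, z forward; pixel columns grow to the right and rows downward; lengths in m; the calibration is good to about 2 mm. A picture is of the moment at which its call begins: read the wrist's pose just before it. camera_info takes no time and is no camera call; for the wrist camera it gives the pose at the moment of the call.
- env.sign_off(): hands the job in; it is judged then, once.
Trained networks look in the newest picture that a camera, given by its name, has taken for a name from the list of things; names that differ only in an ending like _2 or _b are one class to them, and where a whole thing is asked for, a point or a joint stands for the part that bears it (a point fixed in the world has none). Each returns a list of dicts, best first, with "score" (0 to 1); they miss things now and then, are a little off and sometimes report something else, mostly with a low value. They report only what shows in the picture. A call takes as long as a camera call.
- env.search_frame(camera, target): "bbox" ([left, top, right, bottom] in pixels, round what is visible of it).
The state is a dict: "t": time; "joint_pos": joint angles; "qvel": joint speeds; "tau": joint torques, N m; "eef_pos": TCP position; "tool_rot": TCP orientation; "ft_force": force on the tool from outside, world axes, zero at the start; "wrist_torque": the same for the moment, N m; "grip_width": opening from 0.0 (shut) to 1.0 (fully open); "gripper_force": force on a finger pad.
Only numpy, scipy, OpenCV 4.12 (cv2) and the standard library are available. Lean on these libraries where they do the work, as an engineer would, in place of code of your own. Each camera call takes 0.05 s, during which the arm holds its last target. There are 200 camera calls.

## Working session

There is one attempt and no reset: what is moved stays moved. The work goes in short steps, Python scripts to look and compute and a shell command to move; the robot and the scene stay as the last step left them, time stands still between calls to the robot, and variables do not carry over. Pictures are saved under pics/ and viewed, at most 10 in all, crops included, and the job is handed in when it is done.

```bash
ls; mkdir -p pics
cat > h.py <<'E'
import numpy as np, cv2, json
from plant import env
def snap(n,f=None):
    im=env.get_image(n)
    if f: cv2.imwrite(f'pics/{f}.png',cv2.cvtColor(im,cv2.COLOR_RGB2BGR))
    return im
def P(n):
    c=env.camera_info(n);K=np.array([[c['fx'],0,c['cx']],[0,c['fy'],c['cy']],[0,0,1]])
    return K@np.array(c['world_to_cam'])[:3]
def proj(n,X):
    X=np.atleast_2d(X);q=np.c_[X,np.ones(len(X))]@P(n).T
    return q[:,:2]/q[:,2:]
def tri(obs): # [(P,(u,v))]
    A=np.vstack([np.array([u*p[2]-p[0],v*p[2]-p[1]]) for p,(u,v) in obs])
    x=np.linalg.svd(A)[2][-1];return x[:3]/x[3]
def atz(n,uv,z):
    p=P(n);u,v=uv;A=np.array([u*p[2]-p[0],v*p[2]-p[1]])
    return np.linalg.solve(A[:,:2],-(A[:,2]*z+A[:,3]))
E
python3 - <<'E'
from h import *
o=env.get_obs();print({k:np.round(v,3).tolist() for k,v in o.items()})
for n in ['side','top']:
    snap(n,n+'0')
    c=env.camera_info(n);W=np.array(c['world_to_cam']);print(n,c['fx'],np.round(-W[:3,:3].T@W[:3,3],3),np.round(W[2,:3],2))
    for t in ['stand','step_edge','bay_floor','stop_face','block','probe','shoe','probe_cap','dispenser','step_block','grease_pot','marker']:
        r=env.search_frame(n,t);print(t,[(round(d['score'],2),np.round(d['bbox']).tolist()) for d in r[:2]])
E
```

```text
pics
{'t': 0.0, 'joint_pos': [1.22, 0.707, -0.028, 1.485, 0.022, 0.951, -0.075], 'qvel': [-0.001, -0.0, 0.002, -0.0, -0.0, -0.0, -0.001], 'tau': [-0.0, -88.321, 1.235, -23.617, 0.017, 0.007, -0.0], 'eef_pos': [0.175, -0.548, 0.404], 'tool_rot': [-0.001, 0.988, 0.154, -0.0], 'ft_force': [0.547, -0.291, -0.97], 'wrist_torque': [0.056, 0.008, -0.039], 'gripper_force': 0.0, 'grip_width': 0.999}
side 490.76366153170204 [ 0.419 -0.848  0.543] [ 0.1   0.93 -0.34]
stand [(0.79, [267.0, 174.0, 336.0, 318.0]), (0.69, [282.0, 186.0, 322.0, 231.0])]
step_edge [(0.84, [271.0, 174.0, 336.0, 319.0])]
bay_floor [(0.93, [262.0, 172.0, 334.0, 320.0])]
stop_face [(0.67, [268.0, 170.0, 340.0, 322.0])]
block [(0.9, [276.0, 263.0, 322.0, 299.0])]
probe [(0.58, [283.0, 188.0, 321.0, 234.0])]
shoe [(0.56, [293.0, 228.0, 299.0, 232.0])]
probe_cap [(0.6, [281.0, 183.0, 320.0, 229.0]), (0.5, [274.0, 263.0, 321.0, 301.0])]
dispenser [(0.62, [342.0, 157.0, 358.0, 230.0])]
step_block [(0.7, [308.0, 218.0, 329.0, 232.0])]
grease_pot [(0.37, [339.0, 204.0, 346.0, 222.0])]
marker [(0.56, [271.0, 214.0, 279.0, 235.0])]
top 510.72414988274136 [0.221 0.113 1.191] [ 0.28  0.12 -0.95]
stand [(0.59, [301.0, 217.0, 424.0, 328.0]), (0.51, [267.0, 144.0, 292.0, 186.0])]
step_edge [(0.56, [302.0, 216.0, 430.0, 328.0])]
bay_floor [(0.94, [303.0, 215.0, 426.0, 324.0]), (0.31, [311.0, 218.0, 379.0, 277.0])]
stop_face [(0.79, [303.0, 216.0, 426.0, 328.0])]
block [(0.57, [381.0, 263.0, 421.0, 310.0])]
probe [(0.86, [311.0, 217.0, 380.0, 272.0]), (0.5, [302.0, 217.0, 426.0, 326.0])]
shoe [(0.34, [380.0, 263.0, 421.0, 310.0])]
probe_cap [(0.58, [309.0, 216.0, 382.0, 275.0])]
dispenser [(0.88, [270.0, 145.0, 292.0, 186.0])]
step_block [(0.58, [242.0, 195.0, 277.0, 214.0])]
grease_pot [(0.77, [242.0, 149.0, 264.0, 175.0])]
marker [(0.77, [202.0, 236.0, 250.0, 260.0]), (0.18, [312.0, 217.0, 383.0, 275.0])]
```

Run:
```python
import cv2,numpy as np
a=cv2.imread('pics/top0.png')[200:340,280:450];b=cv2.imread('pics/side0.png')[160:330,230:380]
a=cv2.resize(a,None,fx=4,fy=4,interpolation=2);b=cv2.resize(b,None,fx=3.5,fy=3.5,interpolation=2)
print(a.shape,b.shape)
cv2.imwrite('pics/topc.png',a);cv2.imwrite('pics/sidec.png',b)
```

```text
(560, 680, 3) (595, 525, 3)
```

View pics/topc.png

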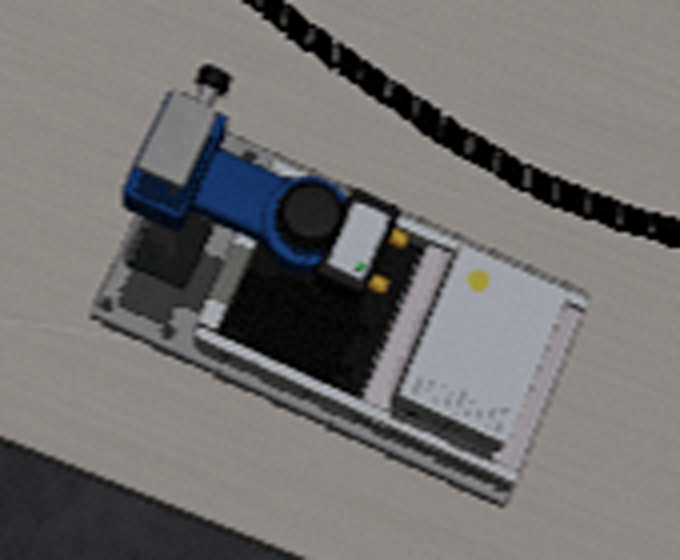

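View pics/sidec.png

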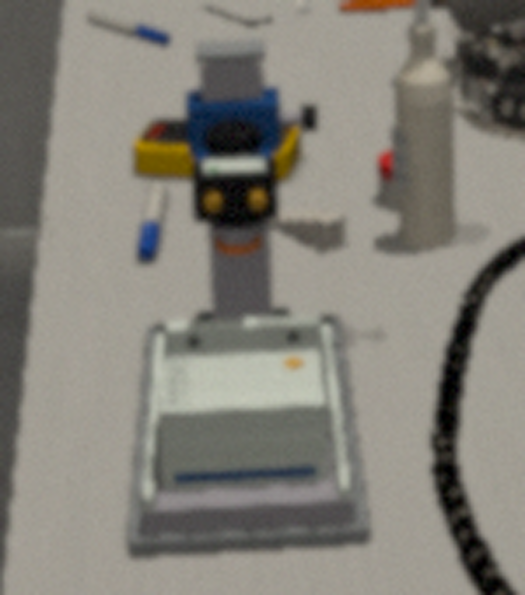

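Top view: column top at crop (178,138), cap at (310,213), the bay and rails are clear, and the block lies on the ledge around (480,340). Side view: looks along the bed, with the stripe on the near face at (245,475) and the shoe at (240,248).

```bash
cat > fit.py <<'E'
from h import *
from scipy.optimize import least_squares
T=lambda u,v:(280+u/4,200+v/4)
S=lambda u,v:(230+u/3.5,160+v/3.5)
def R(a): c,s=np.cos(a),np.sin(a);return np.array([[c,-s,0],[s,c,0],[0,0,1]])
def W(p,X): return (R(p[2])@np.array(X,float).T).T+[p[0],p[1],0]
if __name__=='__main__':
    # stand pts
    pts=[('top',T(178,138),(.137,0,.217)),('top',T(503,505),(-.095,.067,.006)),('top',T(92,315),(.165,.067,.006)),
     ('top',T(425,250),(0,-.05,.029)),('top',T(362,395),(0,.05,.029)),
     ('side',S(131,548),(-.095,.067,.003)),('side',S(367,538),(-.095,-.067,.003)),
     ('side',S(232,68),(.117,0,.217)) ,('side',S(232,45),(.157,0,.217))]
    cap=[('top',T(310,213),(.065,0,.194)),('side',S(240,250),(.0505,0,.116))]
    def res(p):
        r=[proj(n,W(p,[X]))[0]-uv for n,uv,X in pts]
        r+=[proj(n,W(p,[(X[0],X[1],X[2]-p[3])]))[0]-uv for n,uv,X in cap]
        return np.ravel(r)
    s=least_squares(res,[.4,.1,1.5,.004],loss='soft_l1');p=s.x
    print('stand',np.round(p,4),np.degrees(p[2]));print(np.round(res(p).reshape(-1,2),1))
    # block: centre stand-frame (bx,by), yaw rel
    B=[('top',T(455,248),(.032,-.046,.025)),('top',T(568,292),(-.032,-.046,.025)),('top',T(503,438),(-.032,.046,.025)),('top',T(395,400),(.032,.046,.025)),
     ('side',S(160,412),(-.032,.046,.025)),('side',S(328,406),(-.032,-.046,.025)),('side',S(163,352),(.032,.046,.025)),('side',S(322,350),(.032,-.046,.025))]
    def rb(b): return np.ravel([proj(n,W(p[:3],[np.array([b[0],b[1],.054])+R(b[2])@np.array(X)]))[0]-uv for n,uv,X in B])
    s=least_squares(rb,[-.05,0,0],loss='soft_l1');print('block',np.round(s.x,4),np.degrees(s.x[2]));print(np.round(rb(s.x).reshape(-1,2),1))
E
python3 fit.py
```

```text
stand [0.4614 0.0541 1.5138 0.0036] 86.73467495811006
[[ 1.5 -0.3]
 [-0.3 -0.8]
 [-1.3 -0.9]
 [ 1.2 -2.4]
 [ 0.2  0.9]
 [-1.9  0.4]
 [ 0.4 -0.7]
 [-1.4 -4.2]
 [-1.5 -3. ]
 [ 1.  -1.1]
 [-1.3  0.3]]
block [-0.045  -0.     -0.0075] -0.43235256685326945
[[ 1.7 -2.7]
 [ 0.4 -1.6]
 [ 1.   0.3]
 [ 0.5 -2.9]
 [-1.4 -1.1]
 [-1.  -1.7]
 [-0.9  0.2]
 [-0.9 -1.3]]
```

```bash
cat > g.py <<'E'
from h import *
from scipy.spatial.transform import Rotation as Ro
import sys
ST=[0.4614,0.0541,1.5138]
try: ST=json.load(open('st.json'))
except Exception: pass
L=0.173
c,s=np.cos(ST[2]),np.sin(ST[2]); XS=np.array([c,s,0]);YS=np.array([-s,c,0]);O=np.array([ST[0],ST[1],0])
def to_s(w): w=np.array(w)-O; return np.array([w@XS,w@YS,w[2]])
def state():
    o=env.get_obs();q=o['tool_rot'];r=Ro.from_quat([q[1],q[2],q[3],q[0]]);return o,np.array(o['eef_pos']),r
def goal(x,y,z,tilt):  # fingertip mm stand frame, deg below horizontal
    t=np.radians(tilt);zz=np.cos(t)*XS-np.sin(t)*np.array([0,0,1]);yy=-YS
    r=Ro.from_matrix(np.c_[np.cross(yy,zz),yy,zz]); 
    p=O+(XS*x+YS*y)/1000+[0,0,z/1000]-L*zz
    o,p0,r0=state()
    return np.round(np.r_[(p-p0)/.15,(r*r0.inv()).as_rotvec()/np.pi],3)
def rep():
    o,p,r=state();z=r.as_matrix()[:,2];tip=to_s(p+L*z)*1000
    print('t',round(o['t'],2),'tip(stand mm)',np.round(tip,1),'tilt',round(np.degrees(np.arcsin(-z[2])),1),'F(stand)',np.round([np.dot(o['ft_force'],XS),np.dot(o['ft_force'],YS),o['ft_force'][2]],1),'w',round(o['grip_width'],2),'j',np.round(o['joint_pos'],2))
if __name__=='__main__':
    rep()
    a=[float(v) for v in sys.argv[1:]]
    for i in range(0,len(a),4): print(a[i:i+4],goal(*a[i:i+4]).tolist())
E
python3 g.py -170 0 160 50 -120 0 110 50
```

```text
t 1.3 tip(stand mm) [-617.2  251.9  231.7] tilt 90.0 F(stand) [ 0.1 -0.1 -0.3] w 1.0 j [ 1.22  0.71 -0.03  1.48  0.02  0.95 -0.08]
[-170.0, 0.0, 160.0, 50.0] [1.804, 2.141, -0.748, 0.186, -0.144, 0.367]
[-120.0, 0.0, 110.0, 50.0] [1.823, 2.474, -1.081, 0.186, -0.144, 0.367]
```

```bash
python3 -m crank '[[[0.2,0.25,0,0.03,-0.02,0.06],[0.45,0.5,0,0.05,-0.04,0.1],[0.65,0.75,0,0.07,-0.06,0.14],[0.9,1,-0.1,0.09,-0.07,0.18],[0.9,1,-0.1,0.09,-0.07,0.18],[0.9,1,-0.1,0.09,-0.07,0.18]]]' -0.2; python3 g.py -170 0 160 50
```

```text
t: 1.8
eef_pos: [0.3137, -0.3933, 0.3893]
tool_rot: [-0.123, 0.887, 0.425, 0.13]
ft_force: [0.3, 0.1, -0.6]
grip_width: 0.599
gripper_force: 0.0
t 1.8 tip(stand mm) [-396.9  103.4  227.5] tilt 69.3 F(stand) [ 0.1 -0.3 -0.6] w 0.6 j [ 1.12  0.69 -0.38  1.68 -0.11  0.97  0.19]
[-170.0, 0.0, 160.0, 50.0] [0.878, 1.111, -0.645, 0.095, -0.072, 0.183]
```

```bash
python3 -m crank '[[[0.25,0.3,-0.2,0.03,-0.02,0.06],[0.5,0.6,-0.4,0.06,-0.05,0.12],[0.7,0.8,-0.5,0.08,-0.06,0.15],[0.88,1,-0.64,0.095,-0.072,0.183],[0.88,1,-0.64,0.095,-0.072,0.183],[0.88,1,-0.64,0.095,-0.072,0.183],[0.88,1,-0.64,0.095,-0.072,0.183],[0.88,1,-0.64,0.095,-0.072,0.183]]]'
python3 - <<'E'
from g import *
rep();snap('wrist','w1')
for t in ['stand','block','shoe','probe_cap','stop_face']:
    print(t,[(round(d['score'],2),np.round(d['bbox']).tolist()) for d in env.search_frame('wrist',t)[:2]])
np.save('w1P.npy',P('wrist'))
E
```

```text
t: 2.47
eef_pos: [0.4419, -0.2477, 0.2932]
tool_rot: [-0.234, 0.689, 0.641, 0.246]
ft_force: [-0.5, -0.6, -0.6]
grip_width: 0.599
gripper_force: 0.0
t 2.47 tip(stand mm) [-191.9    1.7  160.2] tilt 50.3 F(stand) [-0.6  0.4 -0.6] w 0.6 j [ 0.93  0.95 -0.67  1.71 -0.14  0.88  0.46]
stand [(0.68, [292.0, 2.0, 346.0, 26.0])]
block [(0.73, [273.0, 101.0, 368.0, 175.0])]
shoe [(0.69, [307.0, 18.0, 334.0, 29.0])]
probe_cap [(0.64, [290.0, 0.0, 348.0, 32.0]), (0.36, [266.0, 0.0, 380.0, 202.0])]
stop_face [(0.94, [266.0, 0.0, 378.0, 203.0])]
```

View pics/w1.png

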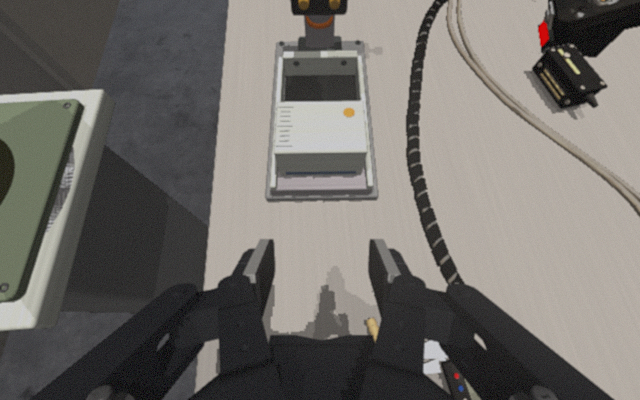

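The wrist view shows the stand's front corners at (266,198) and (378,198). The block's stripe face spans (275,150)–(365,172), the stop top is at (284–357,53), and the shoe at (320,20). I'll move closer and refine.

```bash
python3 g.py -140 0 130 50
```

```text
t 2.77 tip(stand mm) [-192.7    1.8  160.9] tilt 50.4 F(stand) [0.1 0.3 0.3] w 0.6 j [ 0.93  0.95 -0.67  1.72 -0.14  0.88  0.46]
[-140.0, 0.0, 130.0, 50.0] [0.038, 0.344, -0.211, 0.002, -0.002, 0.005]
```

```bash
python3 -m crank '[[[0.02,0.17,-0.1,0,0,0],[0.038,0.344,-0.21,0.002,-0.002,0.005],[0.038,0.344,-0.21,0.002,-0.002,0.005],[0.038,0.344,-0.21,0.002,-0.002,0.005],[0.038,0.344,-0.21,0.002,-0.002,0.005],[0.038,0.344,-0.21,0.002,-0.002,0.005]]]'
python3 - <<'E'
from g import *
rep();np.save('w2P.npy',P('wrist'));im=snap('wrist','w2')
cv2.imwrite('pics/w2c.png',cv2.cvtColor(cv2.resize(im[:240,240:410],None,fx=2.5*1,fy=2.5,interpolation=2),cv2.COLOR_RGB2BGR))
E
```

```text
t: 3.27
eef_pos: [0.4474, -0.197, 0.2626]
tool_rot: [-0.235, 0.683, 0.646, 0.249]
ft_force: [0.5, 0.0, -0.9]
grip_width: 0.596
gripper_force: 0.0
t 3.27 tip(stand mm) [-140.2   -0.3  130.1] tilt 50.0 F(stand) [ 0.  -0.5 -0.9] w 0.6 j [ 0.86  0.99 -0.69  1.82 -0.15  0.71  0.44]
```

View pics/w2c.png

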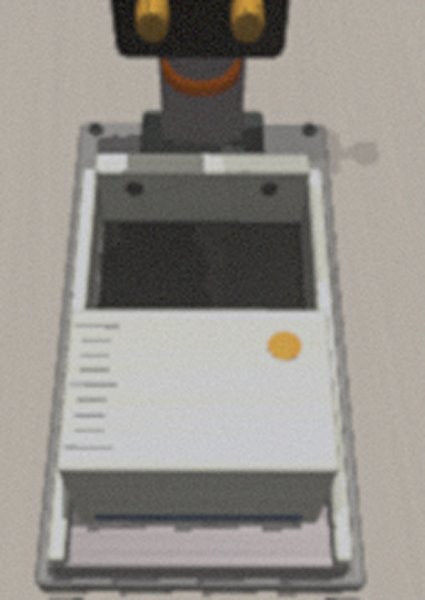

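```bash
cat > fit2.py <<'E'
from fit import *
P2=np.load('w2P.npy')
def pj(n,X):
    if n!='w': return proj(n,X)[0]
    q=P2@np.r_[np.ravel(X),1];return q[:2]/q[2]
C=lambda u,v:(240+u/2.5,v/2.5)
pts=[('w',C(39,585),(-.095,.067,.003)),('w',C(363,584),(-.095,-.067,.003)),('w',C(97,174),(.09,.05,.044)),('w',C(308,174),(.09,-.05,.044)),
('w',C(80,128),(.165,.067,.012)),('w',C(327,126),(.165,-.067,.012)),
('top',T(178,138),(.137,0,.217)),('top',T(503,505),(-.095,.067,.006)),('top',T(92,315),(.165,.067,.006)),
('side',S(131,548),(-.095,.067,.003)),('side',S(367,538),(-.095,-.067,.003))]
cap=[('top',T(310,213),(.065,0,.194)),('side',S(240,250),(.0505,0,.116)),('w',C(202,94),(.0505,0,.116))]
def wt(n): return 1 if n=='w' else .6
def res(p):
    r=[wt(n)*(pj(n,W(p,[X]))-uv) for n,uv,X in pts]+[wt(n)*(pj(n,W(p,[(X[0],X[1],X[2]-p[3])]))-uv) for n,uv,X in cap]
    return np.ravel(r)
s=least_squares(res,[.46,.05,1.5,.004],loss='soft_l1');p=s.x
print('stand',np.round(p,4),np.degrees(p[2]));print(np.round(res(p).reshape(-1,2),1).tolist())
json.dump(p[:3].tolist(),open('st.json','w'))
B=[(C(75,309),(.032,.046,.025)),(C(322,309),(.032,-.046,.025)),(C(335,470),(-.032,-.046,.025)),(C(60,468),(-.032,.046,.025))]
def rb(b): return np.ravel([pj('w',W(p[:3],[np.array([b[0],b[1],.054])+R(b[2])@np.array(X)]))-uv for uv,X in B])
s=least_squares(rb,[-.05,0,0]);print('block',np.round(s.x,4),np.degrees(s.x[2]),np.round(rb(s.x),1))
E
python3 fit2.py; python3 g.py -105 0 75 45 -90 0 62 40
```

```text
stand [0.4618 0.0544 1.5121 0.0021] 86.63768618098096
[[-0.4, 0.9], [0.5, 1.6], [-1.3, -0.5], [1.2, -0.3], [-0.3, -4.0], [-0.4, -2.9], [0.9, -0.4], [-0.2, -0.6], [-0.8, -0.7], [-1.1, 0.2], [0.3, -0.5], [0.6, -0.9], [-0.6, -0.2], [0.1, 0.1]]
block [-0.0452  0.0011 -0.0013] -0.07281548920435411 [-2.  -0.8  2.1 -0.4  2.1 -0.  -2.1  0.4]
t 3.32 tip(stand mm) [-140.5   -0.2  130.1] tilt 50.0 F(stand) [-0.  -1.4  0.3] w 0.6 j [ 0.86  0.99 -0.69  1.82 -0.15  0.71  0.44]
[-105.0, 0.0, 75.0, 45.0] [0.007, 0.163, -0.435, 0.028, -0.001, -0.001]
[-90.0, 0.0, 62.0, 40.0] [0.009, 0.195, -0.596, 0.055, -0.003, -0.001]
```

```bash
python3 -m crank '[[[0,0,-0.2,0.014,0,0],[0.004,0.1,-0.4,0.028,0,0],[0.008,0.196,-0.565,0.028,-0.001,-0.001],[0.008,0.196,-0.565,0.028,-0.001,-0.001],[0.008,0.196,-0.565,0.028,-0.001,-0.001],[0.008,0.196,-0.565,0.028,-0.001,-0.001]]]' 0.2; python3 g.py -50 0 56 45
```

```text
t: 3.82
eef_pos: [0.4489, -0.1675, 0.1782]
tool_rot: [-0.263, 0.672, 0.634, 0.279]
ft_force: [0.1, -0.9, 1.1]
grip_width: 0.399
gripper_force: 0.0
t 3.82 tip(stand mm) [-99.7   0.   56.1] tilt 44.9 F(stand) [-0.9 -0.2  1.1] w 0.4 j [ 0.84  1.18 -0.71  1.86 -0.16  0.55  0.5 ]
[-50.0, 0.0, 56.0, 45.0] [0.019, 0.332, 0.001, -0.0, -0.0, -0.0]
```

```bash
python3 -m crank '[[[0.001,0.03,0,0,0,0],[0.002,0.05,0,0,0,0],[0.004,0.07,0,0,0,0],[0.005,0.09,0,0,0,0],[0.006,0.11,0,0,0,0],[0.007,0.13,0,0,0,0],[0.009,0.15,0,0,0,0],[0.010,0.17,0,0,0,0],[0.011,0.19,0,0,0,0],[0.012,0.2,0,0,0,0]]]'; python3 g.py -50 0 56 45
```

```text
t: 4.65
eef_pos: [0.4506, -0.1368, 0.1776]
tool_rot: [-0.263, 0.672, 0.634, 0.279]
ft_force: [0.1, -7.5, 4.6]
grip_width: 0.404
gripper_force: 3.9
t 4.65 tip(stand mm) [-69.1   0.1  55.4] tilt 44.9 F(stand) [-7.5 -0.5  4.6] w 0.4 j [ 0.8   1.18 -0.73  1.9  -0.18  0.47  0.48]
[-50.0, 0.0, 56.0, 45.0] [0.007, 0.128, 0.005, -0.0, -0.0, -0.0]
```

```bash
python3 -m crank '[[[0.001,0.015,0.002,0,0,0],[0.002,0.03,0.004,0,0,0],[0.003,0.045,0.004,0,0,0],[0.004,0.06,0.004,0,0,0],[0.005,0.075,0.004,0,0,0],[0.006,0.09,0.004,0,0,0],[0.007,0.105,0.004,0,0,0],[0.008,0.12,0.004,0,0,0],[0.009,0.135,0.004,0,0,0],[0.010,0.15,0.004,0,0,0],[0.011,0.165,0.004,0,0,0],[0.011,0.18,0.004,0,0,0],[0.012,0.19,0.004,0,0,0],[0.012,0.2,0.004,0,0,0]]]'
python3 - <<'E'
from g import *
rep();im=snap('wrist','w3');np.save('w3P.npy',P('wrist'))
cv2.imwrite('pics/w3c.png',cv2.cvtColor(im[0:330,170:480],cv2.COLOR_RGB2BGR))
E
```

```text
t: 5.82
eef_pos: [0.4524, -0.1066, 0.1783]
tool_rot: [-0.264, 0.672, 0.634, 0.279]
ft_force: [-0.8, -8.4, 6.8]
grip_width: 0.4
gripper_force: 4.2
t 5.82 tip(stand mm) [-38.7   0.2  56.2] tilt 44.9 F(stand) [-8.4  0.3  6.8] w 0.4 j [ 0.75  1.18 -0.74  1.94 -0.2   0.39  0.46]
```

View pics/w3c.png

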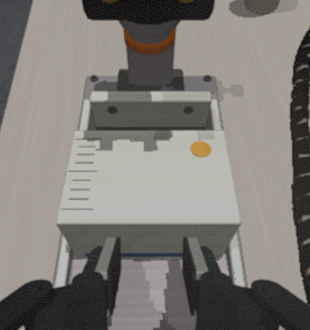

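The block is still flat and square, fingertips on its striped face at about (105–205,245) in the crop. I'll keep pushing, easing up slightly.

```bash
python3 -m crank '[[[0.001,0.01,0.01,0,0,0],[0.001,0.02,0.02,0,0,0],[0.002,0.03,0.03,0,0,0],[0.002,0.04,0.04,0,0,0],[0.003,0.05,0.04,0,0,0],[0.003,0.06,0.04,0,0,0],[0.003,0.06,0.04,0,0,0]]]'
python3 - <<'E'
from g import *
rep();im=snap('wrist','w4');np.save('w4P.npy',P('wrist'))
for n in ['wrist','side','top']:
    if n!='wrist': snap(n)
    print(n,[np.round(d['bbox']).tolist() for d in env.search_frame(n,'block')[:1]])
E
```

```text
t: 6.45
eef_pos: [0.4527, -0.0975, 0.184]
tool_rot: [-0.264, 0.672, 0.634, 0.279]
ft_force: [0.2, 0.6, -0.5]
grip_width: 0.402
gripper_force: 0.0
t 6.45 tip(stand mm) [-29.5   0.6  62. ] tilt 44.9 F(stand) [ 0.6 -0.2 -0.5] w 0.4 j [ 0.74  1.17 -0.75  1.96 -0.21  0.38  0.45]
wrist [[230.0, 142.0, 408.0, 252.0]]
side [[278.0, 272.0, 323.0, 282.0]]
top [[354.0, 256.0, 400.0, 300.0]]
```

Run:
```python
import cv2
cv2.imwrite('pics/w4c.png',cv2.imread('pics/w4.png')[0:330,170:480])
```

```text
(no output)
```

View pics/w4c.png

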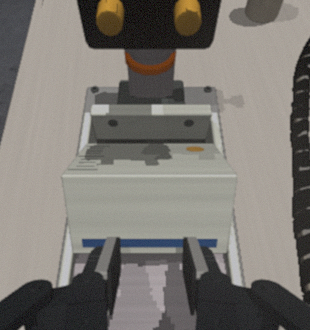

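The block leans with the leading edge in the bay. Its upper edge is at crop row 175, the stripe at 243, and the fingertips sit low near the stripe. I'll raise them and push high.

```bash
python3 - <<'E'
from g import *
c=env.camera_info('wrist');Wm=np.array(c['world_to_cam']);C=-Wm[:3,:3].T@Wm[:3,3];o,p,r=state();print('cam in tool',r.inv().apply(C-p),'stand',to_s(C))
Pw=np.load('w4P.npy')
for X in [(-.0044,0,.0893),(-.0294,0,.046)]:
    q=Pw@np.r_[O+XS*X[0]+[0,0,X[2]],1];print(q[:2]/q[2]-[170,0])
E
python3 -m crank '[[[0,0,0.05,0,0,0],[0.001,0.02,0.09,0,0,0],[0.002,0.04,0.09,0,0,0],[0.003,0.06,0.09,0,0,0],[0.004,0.075,0.09,0,0,0],[0.005,0.09,0.09,0,0,0],[0.006,0.105,0.09,0,0,0]]]'; python3 g.py
```

```text
cam in tool [0.07418319 0.00050264 0.03145379] stand [-0.07789822 -0.00027755  0.21435491]
[151.21538885 187.54806111]
[151.26349942 259.71736995]
t: 7.33
eef_pos: [0.4536, -0.0817, 0.1974]
tool_rot: [-0.264, 0.672, 0.634, 0.279]
ft_force: [0.8, 1.0, -0.2]
grip_width: 0.404
gripper_force: 0.0
t 7.33 tip(stand mm) [-13.8   0.6  75.3] tilt 44.9 F(stand) [ 1.1 -0.7 -0.2] w 0.4 j [ 0.71  1.14 -0.77  1.98 -0.23  0.36  0.43]
```

```bash
python3 -m crank '[[[0.001,0.015,0.005,0,0,0],[0.002,0.03,0.01,0,0,0],[0.003,0.045,0.015,0,0,0],[0.004,0.06,0.02,0,0,0],[0.004,0.075,0.025,0,0,0],[0.005,0.09,0.03,0,0,0],[0.006,0.105,0.035,0,0,0]]]'
python3 - <<'E'
from g import *
rep();im=snap('wrist','w5');np.save('w5P.npy',P('wrist'))
cv2.imwrite('pics/w5c.png',cv2.cvtColor(im[0:330,170:480],cv2.COLOR_RGB2BGR))
E
```

```text
t: 7.92
eef_pos: [0.4545, -0.0661, 0.2029]
tool_rot: [-0.264, 0.672, 0.634, 0.279]
ft_force: [-0.6, -1.2, 2.5]
grip_width: 0.4
gripper_force: 1.6
t 7.92 tip(stand mm) [ 1.9  0.5 80.8] tilt 44.9 F(stand) [-1.2  0.5  2.5] w 0.4 j [ 0.69  1.13 -0.78  2.   -0.25  0.33  0.41]
```

View pics/w5c.png

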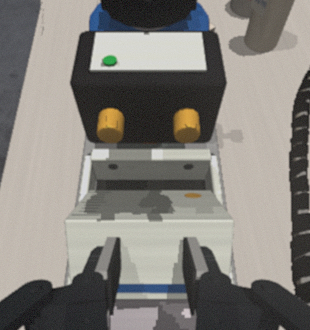

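Contact is made: the fingertips touch the striped face just below its upper edge (row 220). I'll keep following it round.

```bash
python3 -m crank '[[[0.001,0.015,0.005,0,0,0],[0.002,0.03,0.01,0,0,0],[0.003,0.045,0.015,0,0,0],[0.004,0.06,0.02,0,0,0],[0.004,0.075,0.02,0,0,0],[0.005,0.09,0.02,0,0,0]]]'
python3 - <<'E'
from g import *
rep();im=snap('wrist','w6');np.save('w6P.npy',P('wrist'))
for n in ['wrist','side','top']:
    if n!='wrist': snap(n)
    print(n,[np.round(d['bbox']).tolist() for d in env.search_frame(n,'block')[:1]])
E
```

```text
t: 8.47
eef_pos: [0.4554, -0.0523, 0.2066]
tool_rot: [-0.264, 0.671, 0.634, 0.279]
ft_force: [-0.8, -4.9, 25.6]
grip_width: 0.397
gripper_force: 12.3
t 8.47 tip(stand mm) [15.9  0.5 84.7] tilt 44.8 F(stand) [-5.   0.5 25.6] w 0.4 j [ 0.67  1.13 -0.79  2.01 -0.26  0.31  0.4 ]
wrist []
side []
top [[348.0, 252.0, 390.0, 295.0]]
```

```bash
python3 -m crank '[[[0,0,0.012,0,0,0],[0,0,0.025,0,0,0],[0,0,0.035,0,0,0],[0,0,0.035,0,0,0]]]'
python3 - <<'E'
from g import *
rep();im=snap('wrist','w7');np.save('w7P.npy',P('wrist'))
cv2.imwrite('pics/w7c.png',cv2.cvtColor(im[0:330,170:480],cv2.COLOR_RGB2BGR))
E
```

```text
t: 9.1
eef_pos: [0.4553, -0.0528, 0.2112]
tool_rot: [-0.264, 0.672, 0.634, 0.279]
ft_force: [-0.8, -0.2, 0.7]
grip_width: 0.401
gripper_force: 0.0
t 9.1 tip(stand mm) [15.2  0.5 89.1] tilt 44.9 F(stand) [-0.3  0.7  0.7] w 0.4 j [ 0.67  1.12 -0.79  2.01 -0.26  0.32  0.4 ]
```

View pics/w7c.png

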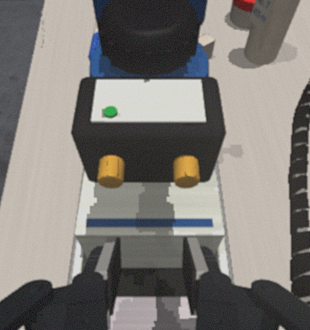

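The block now stands upright: striped face up (stripe at row 222), near top edge at row 235, old underside facing me. I'll compute where that edge is.

```bash
python3 - <<'E'
from g import *
Pw=np.load('w7P.npy')
for uv in [(75,235),(150,236),(226,236)]:
    u,v=uv[0]+170,uv[1];A=np.array([u*Pw[2]-Pw[0],v*Pw[2]-Pw[1]]);w=np.linalg.solve(A[:,:2],-(A[:,2]*.078+A[:,3]));print(np.round(to_s([*w,.078])*1000,1))
im=cv2.imread('pics/w7.png')
# edge rows along columns
g=cv2.GaussianBlur(cv2.cvtColor(im,6),(9,3),0).astype(float)
for u in range(255,395,10):
    if 1: 
        d=g[229:245,u]-g[227:243,u]; print(u,229+int(np.argmin(d))-1,end='; ')
E
python3 g.py -30 0 92 45 -25 0 40 45 15 0 30 45
```

```text
[29.4 46.5 78. ]
[28.7  0.7 78. ]
[ 28.7 -45.5  78. ]
255 235; 265 235; 275 235; 285 235; 295 235; 305 235; 315 235; 325 235; 335 235; 345 235; 355 235; 365 235; 375 235; 385 235; t 9.15 tip(stand mm) [15.2  0.5 89. ] tilt 44.9 F(stand) [1.  0.6 0. ] w 0.39 j [ 0.67  1.12 -0.79  2.01 -0.26  0.32  0.4 ]
[-30.0, 0.0, 92.0, 45.0] [-0.016, -0.299, 0.022, -0.001, -0.0, -0.0]
[-25.0, 0.0, 40.0, 45.0] [-0.014, -0.266, -0.325, -0.001, -0.0, -0.0]
[15.0, 0.0, 30.0, 45.0] [0.002, 0.0, -0.391, -0.001, -0.0, -0.0]
```

```bash
python3 -m crank '[[[-0.005,-0.09,0.01,0,0,0],[-0.01,-0.18,0,0,0,0],[-0.01,-0.18,0,0,0,0],[-0.01,-0.18,-0.15,0,0,0],[-0.01,-0.18,-0.27,0,0,0],[-0.01,-0.18,-0.27,0,0,0],[-0.005,-0.09,-0.27,0,0,0],[0,-0.03,-0.27,0,0,0],[0,0,-0.27,0,0,0],[0,0.007,-0.3,0,0,0],[0,0.015,-0.345,0,0,0],[0,0.015,-0.345,0,0,0],[0,0.015,-0.345,0,0,0]]]'; python3 g.py 30 0 34 45 37 0 34 45
```

```text
t: 10.23
eef_pos: [0.4552, -0.0508, 0.1589]
tool_rot: [-0.264, 0.672, 0.633, 0.278]
ft_force: [0.2, 0.0, -0.1]
grip_width: 0.397
gripper_force: 0.0
t 10.23 tip(stand mm) [17.2  0.8 36.8] tilt 44.9 F(stand) [ 0.  -0.2 -0.1] w 0.4 j [ 0.65  1.23 -0.77  2.   -0.23  0.24  0.44]
[30.0, 0.0, 34.0, 45.0] [0.008, 0.087, -0.017, -0.001, -0.001, -0.0]
[37.0, 0.0, 34.0, 45.0] [0.011, 0.134, -0.017, -0.001, -0.001, -0.0]
```

```bash
python3 -m crank '[[[0.001,0.015,-0.008,0,0,0],[0.002,0.03,-0.017,0,0,0],[0.004,0.045,-0.017,0,0,0],[0.005,0.06,-0.017,0,0,0],[0.006,0.07,-0.017,0,0,0],[0.007,0.08,-0.017,0,0,0],[0.008,0.09,-0.017,0,0,0],[0.009,0.1,-0.017,0,0,0]]]'; python3 g.py 40 0 34 45
```

```text
t: 10.9
eef_pos: [0.4567, -0.0358, 0.1567]
tool_rot: [-0.263, 0.672, 0.634, 0.279]
ft_force: [-1.2, -5.7, 0.5]
grip_width: 0.402
gripper_force: 2.7
t 10.9 tip(stand mm) [32.2  0.1 34.6] tilt 44.9 F(stand) [-5.8  0.8  0.5] w 0.4 j [ 0.63  1.23 -0.77  2.01 -0.24  0.2   0.43]
[40.0, 0.0, 34.0, 45.0] [0.002, 0.053, -0.002, -0.001, -0.0, -0.0]
```

Sliding at about 6 N. Continue in 1 mm steps until the force climbs.

```bash
python3 -m crank '[[[0.001,0.007,0,0,0,0],[0.001,0.014,0,0,0,0],[0.001,0.021,0,0,0,0],[0.001,0.021,0,0,0,0]]]'|grep ft_; python3 -m crank '[[[0,0.007,0,0,0,0],[0.001,0.014,0,0,0,0],[0.001,0.014,0,0,0,0]]]' |grep ft_; python3 g.py
```

```text
ft_force: [0.2, -3.0, 0.4]
ft_force: [-3.2, -19.4, 8.9]
t 11.48 tip(stand mm) [36.5  0.  34.4] tilt 45.0 F(stand) [-19.6   2.1   8.9] w 0.4 j [ 0.62  1.24 -0.78  2.01 -0.24  0.19  0.42]
```

```bash
python3 -m crank '[[[-0.003,-0.05,0,0,0,0],[-0.008,-0.13,0.01,0,0,0],[-0.008,-0.13,0.1,0,0,0],[-0.01,-0.2,0.15,0,0,0],[-0.02,-0.35,0.3,0,0,0],[-0.03,-0.5,0.45,0,0,0],[-0.03,-0.5,0.45,0,0,0],[-0.03,-0.5,0.45,0,0,0]]]'
python3 - <<'E'
from g import *
rep();np.save('w8P.npy',P('wrist'));im=snap('wrist','w8')
cv2.imwrite('pics/w8c.png',cv2.cvtColor(cv2.resize(im[0:200,240:400],None,fx=3,fy=3,interpolation=2),cv2.COLOR_RGB2BGR))
for X in [(40,46,78),(40,-46,78),(40,46,14),(40,-46,14),(0,50,29),(0,-50,29)]:
    w=O+(XS*X[0]+YS*X[1])/1000+[0,0,X[2]/1000];print(X,np.round((proj('wrist',w)[0]-[240,0])*3))
E
```

```text
t: 12.15
eef_pos: [0.4524, -0.1061, 0.2249]
tool_rot: [-0.263, 0.672, 0.634, 0.279]
ft_force: [-0.0, 0.3, -0.8]
grip_width: 0.4
gripper_force: 0.0
t 12.15 tip(stand mm) [-3.830e+01 -1.000e-01  1.027e+02] tilt 44.9 F(stand) [ 0.3  0.1 -0.8] w 0.4 j [ 0.76  1.09 -0.77  1.95 -0.23  0.46  0.43]
(40, 46, 78) [ 61. 488.]
(40, -46, 78) [425. 488.]
(40, 46, 14) [ 99. 605.]
(40, -46, 14) [388. 605.]
(0, 50, 29) [ 65. 707.]
(0, -50, 29) [421. 707.]
```

View pics/w8c.png

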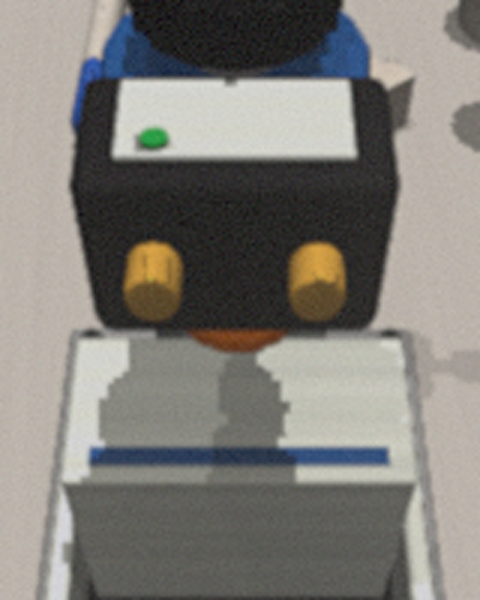

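The block stands squarely home: the near edge runs (63,486)–(415,484) against a predicted 488, and the shoe is above it. Next the probe cap.

```bash
python3 g.py -40 0 235 70 -20 0 235 90 65 0 225 90
```

```text
t 12.2 tip(stand mm) [-37.4   0.3 102.1] tilt 44.9 F(stand) [ 0.3 -0.3 -0.5] w 0.4 j [ 0.76  1.09 -0.77  1.95 -0.23  0.46  0.43]
[-40.0, 0.0, 235.0, 70.0] [0.024, 0.404, 1.156, -0.139, 0.008, -0.0]
[-20.0, 0.0, 235.0, 90.0] [0.055, 0.931, 1.225, -0.25, 0.014, -0.0]
[65.0, 0.0, 225.0, 90.0] [0.089, 1.497, 1.159, -0.25, 0.014, -0.0]
```

```bash
python3 -m crank '[[[0,0,0.25,0,0,0],[0,0,0.5,-0.03,0,0],[0.01,0.1,0.75,-0.07,0.004,0],[0.02,0.2,0.95,-0.1,0.006,0],[0.024,0.4,1,-0.14,0.008,0],[0.03,0.5,1,-0.18,0.01,0],[0.04,0.6,1,-0.21,0.012,0],[0.04,0.7,1,-0.25,0.014,0],[0.04,0.7,1,-0.25,0.014,0],[0.04,0.7,1,-0.25,0.014,0]]]' 1; python3 g.py 65 0 225 90
```

```text
t: 13.03
eef_pos: [0.4583, 0.0043, 0.3737]
tool_rot: [0.001, 0.724, 0.69, -0.001]
ft_force: [-0.1, 1.3, 0.6]
grip_width: -0.0
gripper_force: 0.0
t 13.03 tip(stand mm) [-50.9   0.6 200.7] tilt 89.8 F(stand) [1.3 0.2 0.6] w -0.0 j [-0.01  0.59 -0.12  1.93  0.12  0.63 -0.26]
[65.0, 0.0, 225.0, 90.0] [0.049, 0.766, 0.162, 0.001, -0.0, -0.003]
```

```bash
python3 -m crank '[[[0,0,0.16,0,0,0],[0.01,0.2,0.16,0,0,0],[0.025,0.4,0.16,0,0,0],[0.04,0.6,0.16,0,0,0],[0.049,0.766,0.16,0.001,0,-0.003],[0.049,0.766,0.16,0.001,0,-0.003],[0.049,0.766,0.16,0.001,0,-0.003],[0.049,0.766,0.16,0.001,0,-0.003]]]'
python3 - <<'E'
from g import *
rep();im=snap('top','top5')
cv2.imwrite('pics/top5c.png',cv2.cvtColor(cv2.resize(im[180:300,280:420],None,fx=4,fy=4,interpolation=2),cv2.COLOR_RGB2BGR))
print(proj('top',O+XS*.065+[0,0,.191]))
for n in ['top','wrist']:
    if n=='wrist': snap(n,'w9')
    print(n,[(round(d['score'],2),np.round(d['bbox']).tolist()) for d in env.search_frame(n,'probe_cap')[:2]])
print('pred',proj('wrist',O+XS*.065+[0,0,.191]))
E
python3 g.py 65 0 195 90
```

```text
t: 13.7
eef_pos: [0.4658, 0.1136, 0.3976]
tool_rot: [-0.003, 0.731, 0.683, 0.001]
ft_force: [-0.3, -0.7, 0.5]
grip_width: -0.001
gripper_force: 0.0
t 13.7 tip(stand mm) [ 6.030e+01 -2.000e-01  2.246e+02] tilt 89.7 F(stand) [-0.7  0.2  0.5] w -0.0 j [-0.24  0.58 -0.11  1.83  0.08  0.74 -0.46]
[[358.54681504 251.78967653]]
top [(0.66, [308.0, 217.0, 349.0, 257.0])]
wrist [(0.62, [267.0, 68.0, 403.0, 261.0])]
pred [[319.69666484 222.14860229]]
t 13.9 tip(stand mm) [ 60.2  -0.5 225.1] tilt 89.7 F(stand) [ 0.1 -0.2  0.6] w 0.0 j [-0.24  0.58 -0.11  1.83  0.09  0.74 -0.47]
[65.0, 0.0, 195.0, 90.0] [-0.001, 0.037, -0.201, -0.001, -0.0, 0.003]
```

View pics/w9.png

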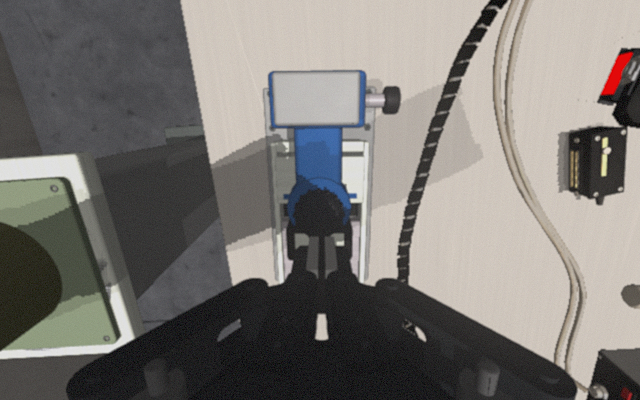

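```bash
python3 -m crank '[[[0,0.02,0,0,0,0],[0,0.037,-0.05,0,0,0.003],[0,0.037,-0.1,0,0,0.003],[0,0.037,-0.15,0,0,0.003],[0,0.037,-0.2,0,0,0.003],[0,0.037,-0.2,0,0,0.003]]]'; python3 g.py 65 0 157 90
```

```text
t: 14.4
eef_pos: [0.4655, 0.1201, 0.3666]
tool_rot: [-0.002, 0.727, 0.686, 0.0]
ft_force: [-1.5, -0.1, -0.3]
grip_width: 0.001
gripper_force: 0.0
t 14.4 tip(stand mm) [ 66.4   0.5 193.6] tilt 89.8 F(stand) [-0.2  1.5 -0.3] w 0.0 j [-0.26  0.63 -0.11  1.87  0.1   0.65 -0.48]
[65.0, 0.0, 157.0, 90.0] [0.001, -0.005, -0.244, -0.001, -0.001, -0.0]
```

The wrist view shows the cap at about (320,210), in line with the fingertips, column top at (318,98). Pressing down slowly.

```bash
python3 -m crank '[[[0,0,-0.02,0,0,0],[0,0,-0.04,0,0,0],[0,0,-0.06,0,0,0],[0,0,-0.08,0,0,0],[0,0,-0.08,0,0,0]]]' | grep -E 'ft_f'; python3 g.py; python3 -m crank '[[[0,-0.004,-0.02,0,0,0],[0,-0.004,-0.04,0,0,0],[0,-0.004,-0.06,0,0,0],[0,-0.004,-0.08,0,0,0],[0,-0.004,-0.1,0,0,0],[0,-0.004,-0.12,0,0,0],[0,-0.004,-0.132,0,0,0]]]' | grep ft_f; python3 g.py 65 0 157 90
```

```text
ft_force: [-0.0, 1.2, -0.3]
t 14.82 tip(stand mm) [ 6.660e+01 -1.000e-01  1.828e+02] tilt 89.8 F(stand) [ 1.2  0.1 -0.3] w 0.01 j [-0.26  0.65 -0.1   1.88  0.1   0.62 -0.48]
ft_force: [1.0, 1.3, 2.8]
t 15.4 tip(stand mm) [ 6.60e+01 -1.00e-01  1.63e+02] tilt 89.8 F(stand) [ 1.4 -0.9  2.8] w -0.0 j [-0.26  0.68 -0.1   1.91  0.11  0.56 -0.49]
[65.0, 0.0, 157.0, 90.0] [-0.001, -0.002, -0.04, -0.001, 0.0, -0.0]
```

```bash
cat > f.py <<'E'
from g import *
z=[]
for _ in range(4): z.append(env.get_obs()['ft_force'][2]); snap('side')
o,p,r=state();print('Fz',np.round(z,1),'tipz',round((p[2]-L)*1000,1))
E
python3 -m crank '[[[0,-0.001,-0.007,0,0,0],[0,-0.001,-0.014,0,0,0],[0,-0.002,-0.02,0,0,0],[0,-0.002,-0.027,0,0,0]]]' | grep ft_f; python3 f.py; python3 -m crank '[[[0,0,-0.007,0,0,0],[0,0,-0.014,0,0,0]]]' | grep ft_f; python3 f.py
```

```text
ft_force: [0.6, 1.6, 1.9]
Fz [ 1.9  0.6  0.2 -0.7] tipz 159.3
ft_force: [-0.7, -1.1, 2.7]
Fz [2.7 1.2 0.4 0.1] tipz 157.2
```

```bash
python3 -m crank '[[[0,0,-0.005,0,0,0],[0,0,-0.01,0,0,0]]]' | grep ft_f; python3 f.py; python3 -m crank '[[[0,0,-0.006,0,0,0]]]' | grep ft_f; python3 f.py
```

```text
ft_force: [-1.4, -0.2, 4.1]
Fz [4.1 4.2 0.6 1.5] tipz 155.7
ft_force: [-1.1, 0.4, 6.8]
Fz [6.8 3.6 2.8 1.3] tipz 154.9
```

```bash
python3 -m crank '[[[0,0,-0.005,0,0,0],[0,0,-0.005,0,0,0]]]' | grep ft_f; python3 f.py
```

```text
ft_force: [-0.8, 0.0, 3.3]
Fz [3.3 2.9 4.1 3.5] tipz 154.1
```

```bash
python3 -m crank '[[[0,0,0.01,0,0,0],[0,0,0.03,0,0,0],[0,0,0.1,0,0,0],[0,0,0.25,0,0,0],[0,0,0.45,0,0,0],[0,0,0.6,0,0,0],[-0.01,-0.2,0.7,0,0,0],[-0.02,-0.4,0.7,0,0,0],[-0.04,-0.7,0.7,0,0,0],[-0.06,-1,0.7,0,0,0],[-0.06,-1,0.7,0,0,0],[-0.06,-1,0.7,0,0,0],[-0.06,-1,0.7,0,0,0],[-0.06,-1,0.7,0,0,0]]]'
python3 - <<'E'
from g import *
rep();im=snap('top','top6');g0=cv2.cvtColor(im,cv2.COLOR_RGB2GRAY)
for h in (.191,.1545): print('cap pred',h,proj('top',O+XS*.065+[0,0,h]))
for n in ['top','side']:
    if n=='side': snap(n,'side6')
    for t in ['probe_cap','shoe','block']: print(n,t,[(round(d['score'],2),np.round(d['bbox']).tolist()) for d in env.search_frame(n,t)[:1]])
m=(g0[225:285,335:380]<45).astype(np.uint8);n,l,s,c=cv2.connectedComponentsWithStats(m);print(s[1:][s[1:,4]>30],c[1:][s[1:,4]>30]+[335,225])
E
```

```text
t: 18.48
eef_pos: [0.4568, -0.0299, 0.4322]
tool_rot: [-0.001, 0.727, 0.687, 0.002]
ft_force: [-0.4, -0.4, 0.3]
grip_width: -0.001
gripper_force: 0.0
t 18.48 tip(stand mm) [-83.7   0.  259.2] tilt 89.7 F(stand) [-0.4  0.4  0.3] w -0.0 j [ 0.08  0.5  -0.14  1.84  0.09  0.8  -0.16]
cap pred 0.191 [[358.54681504 251.78967653]]
cap pred 0.1545 [[357.1715229  255.76011073]]
top probe_cap [(0.79, [310.0, 220.0, 377.0, 279.0])]
top shoe []
top block [(0.72, [335.0, 239.0, 370.0, 289.0])]
side probe_cap [(0.89, [280.0, 200.0, 321.0, 246.0])]
side shoe [(0.47, [293.0, 242.0, 298.0, 245.0])]
side block [(0.95, [280.0, 242.0, 320.0, 278.0])]
[[  0  24  45  36 696]] [[361.75862069 266.55890805]]
```

```bash
python3 -c "
from plant import env
print(env.sign_off())"
```

```text
the job is handed in; nothing more can be done
None
```

I rolled the block over the step so it stands striped end up, pushed it squarely home against the back stop, then pressed the probe down until the contact force showed its shoe on the block. I handed the job in at about 18.6 s with the arm clear; no verdict came back.

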